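# Fill the sample trays in the fruit shed

### The arm

A 7-joint arm with a two-finger parallel gripper is mounted at the origin on the work surface. World frame = base frame: x ahead of the robot, y to its left, z up, the work surface at z = 0. Lengths are in m, angles in rad, forces in N, time in s.
With the tool pointing down it reaches from about 0.425 to 1.025 m from the base axis. Payload 3.6 kg.
Tool frame: the origin (TCP) lies midway between the tips of the shut fingers; the grasp point (between the pads) lies 19 mm behind it; z points along the fingers, y is the line along which they close (so a half turn about z gives the same grasp; the last joint's range is limited). The gripper opens to 85 mm and grips with 20 to 120 N. Pads are 22 mm wide; open, the fingers measure 114 mm over their backs; the gripper's body (76 mm by 85 mm) begins 54 mm behind the grasp point. The pads swing forward as they close: fully open they stand 13 mm farther back than shut.
Start: joints at [-1.266, 0.591, 0.048, 1.609, -0.033, 0.943, -0.034], TCP at [0.282, 0.668, 0.231] pointing down, gripper open.
Joint ranges: [-2.69, 2.69], [-0.47, 2.24], [-1.27, 1.36], [0.19, 2.51], [-1.53, 4.68], [0.08, 2.07], [-3.09, 3.09]. Speed limits (rad/s): [2.57, 2.57, 3.14, 3.14, 3.14, 3.14, 3.14].

### API

Orientations are given as a rotation vector (axis times angle).
In Python, from workcell import r, get_image, spot_in, masks_of, landmark_of gives the robot as it stands. The module is installed in compiled form; this text tells all that it offers.
- The arm moves only by the shell command python3 -m pendant 'ROWS' [FORCE]. ROWS is JSON, a list of rows, each an object of numbers: "rx", "ry", "rz": the turn, a rotation vector about the world's x, y, z in rad; "tx", "ty", "tz": the shift along the world's x, y, z in mm; "fingers": the closure, from -1 (fully open) to 1 (shut). In form: [{"rx": .., "ry": .., "rz": .., "tx": .., "ty": .., "tz": .., "fingers": ..}, ...]. A call has 1 to 12 rows; each row shifts and turns the commanded pose from where the row before left it; what a row does not reach is not made up. A row lasts 1/8 s, in which the tool goes at most 62.5 mm and 10.7 degrees, less where a joint would pass 70% of its speed; a pose out of reach is approached as far as the arm can. A call with a gripper value outside its range is refused whole. The fingers move at their own pace and stop on an object; FORCE is the grip in N (left out, the last holds). Time passes only in rows, so rows that do not move let the fingers close. It gives the time, the measured TCP pose, the force, the opening and the grip force at its end, in the units of the state.
- r.state(): the state, without advancing time (a new reading comes with each control period).
- get_image(name): name is "scene" or "top"; returns a dict with "pixels" (384x512x3 uint8, red, green, blue), "fx", "fy", "cx", "cy" (pixels), "distortion" ([k1, k2, p1, p2, k3] as OpenCV has them; the pictures are not rectified), "position" and "attitude" of the camera in the world. Camera axes: x right, y down, z forward; pixel columns grow to the right and rows downward; lengths in m; the calibration is good to about 2 mm. A picture is of the moment at which its call begins. There is no depth.
- r.sign_off(): hands the job in; it is judged then, once.
Trained networks look in a picture, given as the dict that the camera call returned (one of the last four; its "shot" number tells which), for a name from the list of things; names that differ only in an ending like _2 or _b are one class to them, and where a whole thing is asked for, a point or a joint stands for the part that bears it (a point fixed in the world has none). Each returns a list of dicts, best first, with "p" (0 to 1); they miss things now and then, are a little off and sometimes report something else, mostly with a low value. They report only what shows in the picture. A call takes as long as a camera call. They do not tell look-alikes from the thing itself.
- spot_in(picture, target): "location" ([x, y, z] in m, in the coordinates of the camera as it stood for that picture, good to about 4 mm: the middle of the surface that is visible of it).
- masks_of(picture, target): "pixels" (384x512 bool, what is visible of it).
- landmark_of(picture, target): "location" ([x, y, z] in m, in the coordinates of the camera as it stood for that picture, good to about 4 mm: a listed point, or the origin of a listed thing).
The state is a dict: "t": time; "q": joint angles; "dq": joint speeds; "joint_efforts": joint torques, N m; "tool_pos": TCP position; "tool_rot": TCP orientation; "wrist_force": force on the tool from outside, world axes, zero at the start; "ft_torque": the same for the moment, N m; "grip_width": opening from 0.0 (shut) to 1.0 (fully open); "grip_force": force on a finger pad.
Only numpy, scipy, OpenCV 4.12 (cv2) and the standard library are available. Lean on these libraries where they do the work, as an engineer would, in place of code of your own. Each camera call takes 0.05 s, during which the arm holds its last target. There are 200 camera calls.

### The job

Put each of the four loose fruits into the single-fruit tray whose hollow matches it in shape and size: big round, small round, small oval and big oval. Each must sit right down in the middle of its hollow the way up it is now, with the oval fruits lying along their oval hollows; they bruise, so set them down gently rather than dropping or ramming them, and leave the jar and the mug where they stand.

Things in the scene. Friction and masses are not known exactly. Their poses are not given: they have to be found in the camera images.
- nashi: Nashi pear, a plump round greenish-tan fruit: round from above, 70 mm across, 57 mm tall plus a 12 mm thin stem, widest 29 mm up, standing on a flat underside 28 mm across; about 170 g. The largest round fruit. Origin: centre of its underside, z up.
- plum: Green plum, a small round fruit: round from above, 42 mm across, 40 mm tall, widest 20 mm up, standing on a flat underside 18 mm across; about 50 g. The smallest fruit. Origin: centre of its underside, z up.
- kiwi: Kiwi, a brownish oval fruit lying on its side: 64 mm long along its x (plus 4 mm stubs), 46 mm across along its y and 47 mm tall, with a small flat below so that it does not roll; about 80 g. The smaller oval fruit. Origin: under its middle, at its underside; z up.
- lemon: Green lemon, an oval fruit lying on its side: 82 mm long along its x plus a 4 mm nub at each end, 58 mm across along its y and 59 mm tall, with a small flat below so that it does not roll; about 130 g. The larger oval fruit. Origin: under its middle, at its underside; z up.
- tray_large_round: The tray for the nashi pear: single-fruit moulded teal tray, fixed to the table: a flat slab 108 mm (its x) by 88 mm (its y), 5 mm thick, with a hollow in the middle fenced by a raised rounded lip 8 mm wide whose top is 12 mm above the table; the hollow's floor is 5 mm above the table. Origin: on the table under the centre of the hollow; z up. Hollow round, 62 mm across inside the lip, 78 mm over the lip.
- tray_small_round: The tray for the plum: single-fruit moulded teal tray, fixed to the table: a flat slab 108 mm (its x) by 88 mm (its y), 5 mm thick, with a hollow in the middle fenced by a raised rounded lip 8 mm wide whose top is 12 mm above the table; the hollow's floor is 5 mm above the table. Origin: on the table under the centre of the hollow; z up. Hollow round, 44 mm across inside the lip, 60 mm over the lip.
- tray_small_oval: The tray for the kiwi: single-fruit moulded teal tray, fixed to the table: a flat slab 108 mm (its x) by 88 mm (its y), 5 mm thick, with a hollow in the middle fenced by a raised rounded lip 8 mm wide whose top is 12 mm above the table; the hollow's floor is 5 mm above the table. Origin: on the table under the centre of the hollow; z up. Hollow oval, inside the lip 56 mm long along its x and 38 mm wide along its y (72 by 54 mm over the lip).
- tray_large_oval: The tray for the lemon: single-fruit moulded teal tray, fixed to the table: a flat slab 108 mm (its x) by 88 mm (its y), 5 mm thick, with a hollow in the middle fenced by a raised rounded lip 8 mm wide whose top is 12 mm above the table; the hollow's floor is 5 mm above the table. Origin: on the table under the centre of the hollow; z up. Hollow oval, inside the lip 72 mm long along its x and 48 mm wide along its y (88 by 64 mm over the lip).
- jar: Bystander: closed glass jar with white cap, 70 mm across, 95 mm tall, standing at the right edge of the work. Origin: centre of its underside.
- mug: Bystander: white mug, 80 mm across, 90 mm tall, standing at the left edge of the work. Origin: centre of its underside.
Things that resemble listed ones, but are neither listed nor needed, are in the scene too. Leave any turquoise or white look-alike of the plum alone.

How it is judged:
At the end, for the whole second after the job is handed in: Each fruit is in its own tray: centre within 15 mm of the hollow's centre (horizontally), its underside on the hollow's floor (2 to 8.5 mm above the table), tilted less than 0.2 rad, oval fruits' long axes within 0.35 rad of their hollows' (either way round), all at rest (horizontal distance between nashi and tray_large_round below 0.015 m and z of nashi in the frame of tray_large_round between 0.002 and 0.0085 m and angle between each of nashi, plum, kiwi, lemon's own z axis and vertical below 0.2 rad and linear speed of each of nashi, plum, kiwi, lemon below 0.02 m/s and angular speed of each of nashi, plum, kiwi, lemon below 0.2 rad/s and horizontal distance between plum and tray_small_round below 0.015 m and z of plum in the frame of tray_small_round between 0.002 and 0.0085 m and horizontal distance between kiwi and tray_small_oval below 0.015 m and z of kiwi in the frame of tray_small_oval between 0.002 and 0.0085 m and angle between the x axis of kiwi and the x axis of tray_small_oval, either way round below 0.35 rad and horizontal distance between lemon and tray_large_oval below 0.015 m and z of lemon in the frame of tray_large_oval between 0.002 and 0.0085 m and angle between the x axis of lemon and the x axis of tray_large_oval, either way round below 0.35 rad); the robot touches nothing.
It fails at once if the jar is shifted by more than 30 mm (distance of jar from where it was at the start of the episode above 0.03 m).
It fails at once if the mug is shifted by more than 30 mm (distance of mug from where it was at the start of the episode above 0.03 m).
It fails at once if a fruit is rammed into its tray (more than 40 N between them) (contact force between nashi and tray_large_round above 40 N or contact force between plum and tray_small_round above 40 N or contact force between kiwi and tray_small_oval above 40 N or contact force between lemon and tray_large_oval above 40 N).
It fails at once if a fruit is dropped from more than about 25 mm (faster than 0.7 m/s with no finger on it) ((linear speed of nashi above 0.7 m/s and contact force between the fingers and nashi below 0.1 N) or (linear speed of plum above 0.7 m/s and contact force between the fingers and plum below 0.1 N) or (linear speed of kiwi above 0.7 m/s and contact force between the fingers and kiwi below 0.1 N) or (linear speed of lemon above 0.7 m/s and contact force between the fingers and lemon below 0.1 N)).
It also fails if it takes over 109 s, if anything falls off the work surface, if the arm or the gripper's body presses on something with over 40 N, if the wrist force passes 120 N, or if a joint passes its speed limit or range.

## Working session

There is one attempt and no reset: what is moved stays moved. The work goes in short steps, Python scripts to look and compute and a shell command to move; the robot and the scene stay as the last step left them, time stands still between calls to the robot, and variables do not carry over. Pictures are saved under pics/ and viewed, at most 14 in all, crops included, and the job is handed in when it is done.

```bash
mkdir -p pics; cat > h.py <<'E'
import numpy as np, cv2
from scipy.spatial.transform import Rotation as R
from workcell import r, get_image, spot_in, masks_of, landmark_of
def Rm(p):
    a=np.array(p["attitude"],float)
    return a if a.shape==(3,3) else (R.from_rotvec(a).as_matrix() if a.size==3 else R.from_quat(a).as_matrix())
def world(p,c): return Rm(p)@np.array(c)+np.array(p["position"])
def KD(p): return np.array([[p["fx"],0,p["cx"]],[0,p["fy"],p["cy"]],[0,0,1.]]),np.array(p["distortion"],float)
def pix2(p,uv,z):
    K,D=KD(p); n=cv2.undistortPoints(np.array(uv,float).reshape(-1,1,2),K,D)[:,0]
    d=np.c_[n,np.ones(len(n))]@Rm(p).T; o=np.array(p["position"])
    return o+d*((z-o[2])/d[:,2])[:,None]
def proj(p,X):
    K,D=KD(p); Rw=Rm(p).T; return cv2.projectPoints(np.array(X,float).reshape(-1,3),cv2.Rodrigues(Rw)[0],-Rw@np.array(p["position"]),K,D)[0][:,0]
def save(p,n,crop=None,s=1):
    im=p["pixels"][...,::-1]
    if crop: im=im[crop[1]:crop[3],crop[0]:crop[2]]
    cv2.imwrite("pics/"+n,cv2.resize(im,None,fx=s,fy=s,interpolation=cv2.INTER_CUBIC))
E
python3 - <<'E'
from h import *
print(r.state())
ps={n:get_image(n) for n in("top","scene")}
for n,p in ps.items():
    save(p,n+"0.png",s=1.5); print(n,p["position"],p["attitude"],p["fx"],p["distortion"])
    for t in "nashi plum kiwi lemon tray_large_round tray_small_round tray_small_oval tray_large_oval jar mug".split():
        for f in (landmark_of,):
            for d in f(p,t)[:4]:
                w=world(p,d["location"]); print(n,t,round(d["p"],2),w.round(3),proj(p,[w])[0].round())
E
```

```text
{'t': 0.0, 'q': array([-1.26552049,  0.59209761,  0.04829718,  1.60983607, -0.03331105,
        0.94273191, -0.03372236]), 'dq': array([-4.79743077e-04,  1.10626179e-03, -4.61026112e-04, -2.76351783e-04,
       -7.20875524e-05,  8.17300256e-05,  8.38318306e-04]), 'joint_efforts': array([-2.42514379e-04, -5.48697996e+01,  1.54651020e+00, -1.98120385e+01,
        9.37341771e-03,  8.87787086e-03,  6.49273659e-06]), 'tool_pos': array([0.28117386, 0.66734249, 0.23015126]), 'tool_rot': array([-0.6221043 , -3.07903789,  0.00352322]), 'wrist_force': array([ 0.11592278, -0.62080797, -0.09730347]), 'ft_torque': array([ 0.03300939,  0.03510367, -0.01829794]), 'grip_force': 0.0, 'grip_width': 0.9985406056330756}
top [0.2236129  0.02163438 1.32211456] [-1.99589042  2.21586819 -0.24039284] 362.4781987011526 [-0.02524131  0.          0.          0.          0.        ]
top nashi 0.71 [ 0.429 -0.087  0.003] [286. 213.]
top nashi 0.6 [ 0.536 -0.374 -0.002] [358. 177.]
top plum 0.6 [0.447 0.071 0.002] [243. 212.]
top plum 0.58 [ 0.674 -0.022  0.002] [262. 151.]
top plum 0.56 [ 0.339  0.165 -0.004] [22
[... 641 characters left out ...]
.04269337 0.         0.         0.         0.        ]
scene nashi 0.83 [ 0.435 -0.084  0.005] [224. 185.]
scene plum 0.66 [0.361 0.082 0.   ] [268. 167.]
scene plum 0.55 [ 0.672 -0.021 -0.002] [261. 232.]
scene plum 0.54 [ 0.338  0.167 -0.   ] [290. 161.]
scene kiwi 0.75 [ 0.373 -0.26   0.001] [169. 183.]
scene lemon 0.87 [0.377 0.271 0.003] [322. 162.]
scene tray_large_round 0.84 [0.55  0.356 0.003] [367. 186.]
scene tray_small_round 0.62 [0.644 0.121 0.001] [306. 217.]
scene tray_small_oval 0.71 [ 0.661 -0.138  0.002] [219. 235.]
scene tray_large_oval 0.95 [ 0.54  -0.374 -0.   ] [132. 221.]
scene jar 0.62 [ 0.349 -0.518 -0.002] [ 87. 191.]
scene mug 0.75 [ 0.375  0.526 -0.003] [389. 153.]
```

View pics/top0.png

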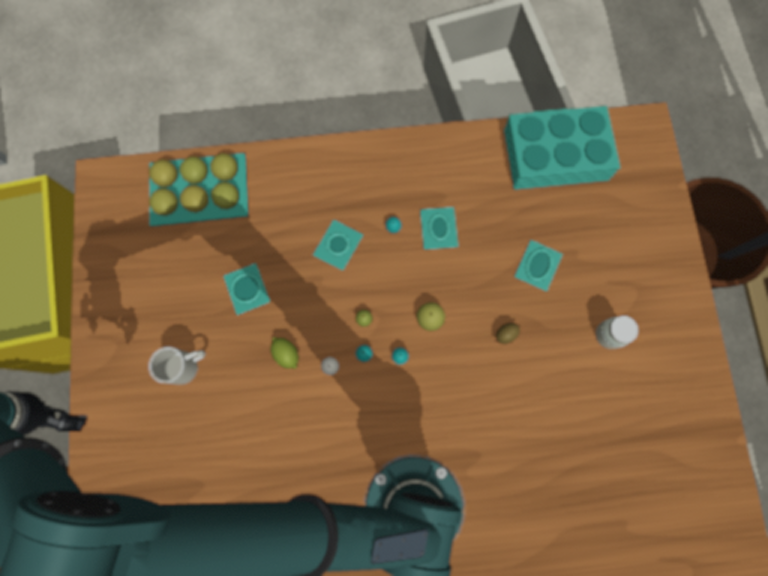

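View pics/scene0.png

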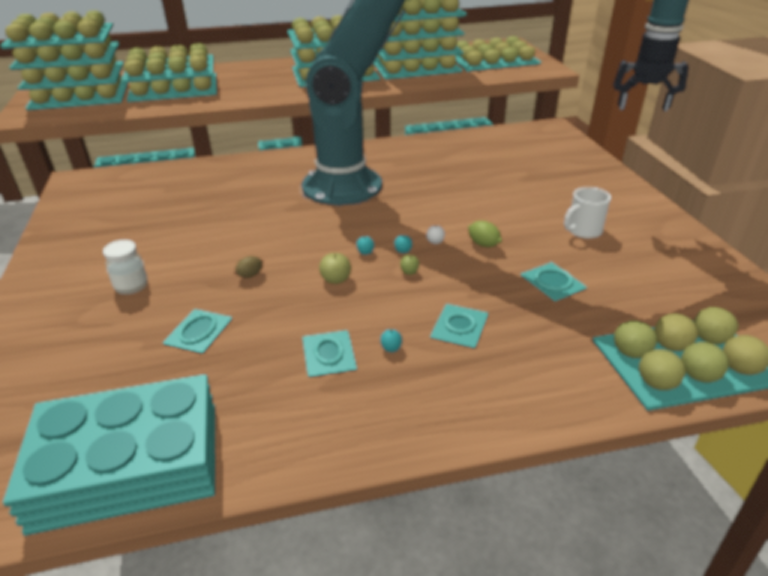

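The top view (in 512x384 pixels) shows these candidates:

| Target | Chosen | Could be mistaken for |
|---|---|---|
| plum | green-tan at (243,212) | turquoise at (262,151), (243,235), (267,237); white at (220,244) |
| nashi | single fruit at (287,211) | six in a tray around (108–150, 110–135) |
| kiwi | brown at (338,222) | none |
| lemon | green at (190,235) | none |

The four single trays are at (164,193), (225,163), (292,152) and (359,177). The stacked six-hole trays are at (375,97). Next I fit the poses and check the choices in a crop.

```bash
cat > fit.py <<'E'
from h import *
from scipy.optimize import least_squares
F={"nashi":(70,70,57,(.432,-.086)),"plum":(42,42,40,(.447,.071)),"kiwi":(64,46,47,(.373,-.263)),"lemon":(82,58,59,(.378,.269))}
T={"tray_large_round":(.55,.357),"tray_small_round":(.644,.122),"tray_small_oval":(.66,-.137),"tray_large_oval":(.538,-.373)}
g=np.random.default_rng(0).normal(size=(1500,3)); g/=np.linalg.norm(g,axis=1)[:,None]
box=np.array([[a,b,c] for a in(-.054,.054) for b in(-.044,.044) for c in(0,.005)])
def model(n,z0=0):
    if n in F: a,b,c,_=F[n]; return g*[a/2e3,b/2e3,c/2e3]+[0,0,c/2e3+z0]
    return box
def mom(m): 
    A=m["m00"]; return np.array([m["m10"]/A,m["m01"]/A,m["mu20"]/A,m["mu11"]/A,m["mu02"]/A])
def pred(p,M,x):
    c,s=np.cos(x[2]),np.sin(x[2]); X=M@np.array([[c,s,0],[-s,c,0],[0,0,1]])+[x[0],x[1],0]
    return mom(cv2.moments(cv2.convexHull(proj(p,X).astype(np.float32))))
def fit(ps,n,guess,z0=0):
    M=model(n,z0); obs=[]; info=[]
    for p in ps:
        best=None
        e=proj(p,[[*guess,.02+z0]])[0]
        for d in masks_of(p,n):
            m=cv2.moments(d["pixels"].astype(np.uint8),True)
            if m["m00"]<20: continue
            k=mom(m); 
            if np.hypot(*(k[:2]-e))<15 and best is None: best=k; info.append((round(d["p"],2),int(m["m00"])))
        if best is not None: obs.append((p,best))
    w=np.array([1,1,.15,.15,.15]); out=None
    for y in (0,.8,1.6,2.4):
        s=least_squares(lambda x:np.concatenate([(pred(p,M,x)-k)*w for p,k in obs]),[*guess,y],x_scale=[.01,.01,.3])
        if out is None or s.cost<out.cost: out=s
    return out.x,out.cost,info
E
python3 - <<'E'
from fit import *
ps=[get_image("top"),get_image("scene")]
for n,gs in {**{k:v[3] for k,v in F.items()},**T}.items():
    for P in (ps,ps[:1],ps[1:]):
        try:
            x,c,i=fit(P,n,gs); print(n,x[:2].round(4),round((x[2]+np.pi/2)%np.pi-np.pi/2,3),round(c,3),i)
        except Exception as e: print(n,"fail",e)
save(ps[0],"crop0.png",(100,130,380,260),2.8)
E
```

```text
nashi [ 0.4313 -0.087 ] -0.752 0.274 [(0.84, 286), (0.75, 352)]
nashi [ 0.4312 -0.0885] -0.02 0.008 [(0.84, 286)]
nashi [ 0.4316 -0.0858] -0.742 0.117 [(0.75, 352)]
plum [0.4462 0.0731] 0.856 0.164 [(0.52, 105), (0.56, 130)]
plum [0.4453 0.0719] -1.545 0.005 [(0.52, 105)]
plum [0.4473 0.074 ] 0.837 0.002 [(0.56, 130)]
kiwi [ 0.3736 -0.2673] -1.242 0.387 [(0.49, 186), (0.66, 215)]
kiwi [ 0.3732 -0.2693] -1.331 0.092 [(0.49, 186)]
kiwi [ 0.3746 -0.2655] -1.53 0.067 [(0.66, 215)]
lemon [0.3803 0.2665] 0.664 0.954 [(0.57, 321), (0.71, 266)]
lemon [0.3805 0.2661] 0.609 0.273 [(0.57, 321)]
lemon [0.3845 0.2656] -0.002 0.62 [(0.71, 266)]
tray_large_round [0.55  0.357] 0.0 3.246 [(0.98, 684), (0.92, 608)]
tray_large_round [0.55  0.357] 0.0 1.546 [(0.98, 684)]
tray_large_round [0.55  0.357] 0.0 1.699 [(0.92, 608)]
tray_small_round [0.644 0.122] -0.742 1.641 [(0.83, 677), (0.9, 751)]
tray_small_round [0.6434 0.122 ] -0.741 0.334 [(0.83, 677)]
tray_small_round [0.644 0.122] -0.742 1.285 [(0.9, 751)]
tray_small_oval [ 0.66  -0.137] 0.0 0.813 [(0.94, 604), (0.87, 879)]
tray_small_oval [ 0.66  -0.137] 0.0 0.555 [(0.94, 604)]
tray_small_oval [ 0.6605 -0.1365] -0.001 0.238 [(0.87, 879)]
tray_large_oval [ 0.5365 -0.3751] -0.739 2.698 [(0.9, 658), (0.96, 783)]
tray_large_oval [ 0.5347 -0.3774] -0.742 0.669 [(0.9, 658)]
tray_large_oval [ 0.5379 -0.3736] -0.742 2.121 [(0.96, 783)]
```

View pics/crop0.png

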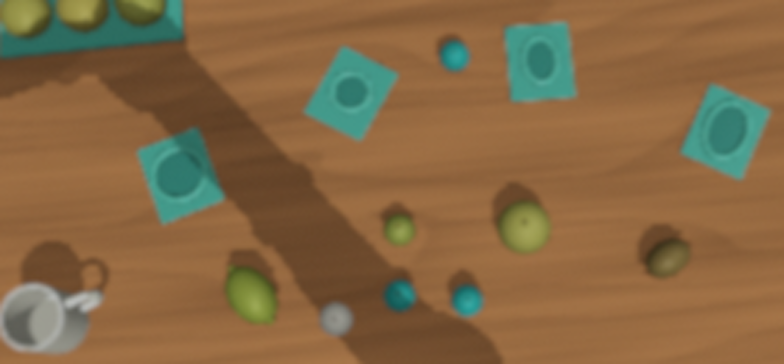

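The crop confirms the choices: green plum at crop (400,230), nashi (525,228), kiwi (667,257), lemon (252,295), with the turquoise and white balls clearly different. The fit stalled on float32 steps, so I'm switching to Nelder-Mead.

```bash
python3 - <<'E'
s=open("fit.py").read()
i=s.index("    for y in (0"); 
s=s[:i]+'''    f=lambda v:sum(np.sum(((pred(p,M,[v[0]/100,v[1]/100,v[2]])-k)*w)**2) for p,k in obs)
    for y in (0,.8,1.6,2.4):
        v0=np.array([guess[0]*100,guess[1]*100,y]); S=np.array([v0,v0+[1,0,0],v0+[0,1,0],v0+[0,0,.4]])
        s=minimize(f,v0,method="Nelder-Mead",options=dict(initial_simplex=S,xatol=1e-3,fatol=1e-5))
        if out is None or s.fun<out.fun: out=s
    return out.x/[100,100,1],out.fun,info
'''
s=s.replace("import least_squares","import minimize")
open("fit.py","w").write(s)
E
python3 - <<'E'
from fit import *
ps=[get_image("top"),get_image("scene")]
for n,gs in {**{k:v[3] for k,v in F.items()},**T}.items():
    for P in (ps,ps[:1],ps[1:]):
            x,c,i=fit(P,n,gs); print(n,x[:2].round(4),round((x[2]+np.pi/2)%np.pi-np.pi/2,3),round(c,3),i)
s=r.state(); print(R.from_rotvec(s["tool_rot"]).as_matrix().round(3))
E
```

```text
nashi [ 0.4305 -0.0877] -0.526 1.865 [(0.7, 266), (0.61, 364)]
nashi [ 0.4309 -0.0906] -0.595 0.206 [(0.7, 266)]
nashi [ 0.4293 -0.0853] -0.235 0.455 [(0.61, 364)]
plum [0.4216 0.071 ] 0.753 139.149 [(0.4, 79), (0.69, 113)]
plum [0.4448 0.0715] 0.136 0.183 [(0.4, 79)]
plum [0.3623 0.0813] -0.995 0.008 [(0.69, 113)]
kiwi [ 0.3746 -0.2671] -1.068 1.223 [(0.69, 187), (0.51, 193)]
kiwi [ 0.3734 -0.2691] -1.112 0.024 [(0.69, 187)]
kiwi [ 0.378  -0.2655] -1.0 0.171 [(0.51, 193)]
lemon [0.3821 0.2679] 0.598 0.868 [(0.67, 326), (0.82, 297)]
lemon [0.3816 0.2676] 0.557 0.622 [(0.67, 326)]
lemon [0.3832 0.2679] 0.674 0.117 [(0.82, 297)]
tray_large_round [0.5532 0.3571] 0.231 0.998 [(0.84, 695), (0.64, 592)]
tray_large_round [0.5535 0.3571] 0.359 0.146 [(0.84, 695)]
tray_large_round [0.5527 0.3574] 0.157 0.333 [(0.64, 592)]
tray_small_round [0.6428 0.121 ] -0.616 1.172 [(0.87, 643), (0.58, 734)]
tray_small_round [0.6429 0.1205] -0.688 0.034 [(0.87, 643)]
tray_small_round [0.6426 0.1214] -0.585 0.948 [(0.58, 734)]
tray_small_oval [ 0.6614 -0.1378] 0.024 0.836 [(0.92, 620), (0.6, 897)]
tray_small_oval [ 0.6621 -0.1396] -0.068 0.076 [(0.92, 620)]
tray_small_oval [ 0.6606 -0.1369] 0.051 0.251 [(0.6, 897)]
tray_large_oval [ 0.535  -0.3739] -0.445 0.418 [(0.69, 767)]
tray_large_oval [ 0.538 -0.373] 0.0 0.0 []
tray_large_oval [ 0.535  -0.3739] -0.445 0.418 [(0.69, 767)]
[[-0.922  0.388  0.   ]
 [ 0.388  0.922  0.   ]
 [-0.     0.    -1.   ]]
```

```bash
python3 -m pendant '[{"tx":13,"ty":-50,"rz":0.125,"fingers":-1},{"tx":13,"ty":-50,"rz":0.125,"fingers":-1},{"tx":13,"ty":-50,"rz":0.125,"fingers":-1},{"tx":13,"ty":-50,"rz":0.125,"fingers":-1},{"tx":13,"ty":-50,"rz":0.125,"fingers":-1},{"tx":12,"ty":-50,"rz":0.125,"fingers":-1},{"tx":12,"ty":-50,"rz":0.125,"tz":-40,"fingers":-1},{"tx":12,"ty":-49,"rz":0.125,"tz":-40,"fingers":-1},{"tz":-20,"fingers":-1},{"fingers":-1},{"fingers":-1}]' 30
cat > st.py <<'E'
from h import *
s=r.state(); M=R.from_rotvec(s["tool_rot"]).as_matrix()
print("t",s["t"],"tcp",(s["tool_pos"]*1000).round(1),"phi",round(np.arctan2(M[1,1],M[0,1]),3),"z",M[:,2].round(3),"F",s["wrist_force"].round(1),"w",round(s["grip_width"]*85,1),round(s["grip_force"],1),"q",s["q"].round(2))
E
python3 st.py
```

```text
t 4.5 tcp [281.5 668.1 231.3] phi 1.172 z [ 0.  0. -1.] F [ 1.3  0.8 -0. ] w 85.2 0.0 q [-1.27  0.59  0.05  1.61 -0.03  0.94 -0.03]validation failed for argument at $[0]...
```

The pendant refuses rows with missing keys, so I'll write every key.

```bash
python3 -m pendant '[{"rx":0,"ry":0,"rz":0.125,"tx":13,"ty":-50,"tz":0,"fingers":-1},{"rx":0,"ry":0,"rz":0.125,"tx":13,"ty":-50,"tz":0,"fingers":-1},{"rx":0,"ry":0,"rz":0.125,"tx":13,"ty":-50,"tz":0,"fingers":-1},{"rx":0,"ry":0,"rz":0.125,"tx":13,"ty":-50,"tz":0,"fingers":-1},{"rx":0,"ry":0,"rz":0.125,"tx":13,"ty":-50,"tz":0,"fingers":-1},{"rx":0,"ry":0,"rz":0.125,"tx":12,"ty":-50,"tz":0,"fingers":-1},{"rx":0,"ry":0,"rz":0.125,"tx":12,"ty":-50,"tz":-40,"fingers":-1},{"rx":0,"ry":0,"rz":0.125,"tx":12,"ty":-50,"tz":-40,"fingers":-1},{"rx":0,"ry":0,"rz":0,"tx":0,"ty":0,"tz":-20,"fingers":-1},{"rx":0,"ry":0,"rz":0,"tx":0,"ty":0,"tz":0,"fingers":-1},{"rx":0,"ry":0,"rz":0,"tx":0,"ty":0,"tz":0,"fingers":-1}]' 30
python3 st.py
```

```text
t: 5.88
tool_pos: [0.3821, 0.2736, 0.1354]
tool_rot: [-0.931, 2.998, 0.002]
wrist_force: [0.3, 0.0, -0.0]
grip_width: 1.001
grip_force: 0.0
t 5.875 tcp [382.1 273.6 135.4] phi 2.173 z [ 0.001  0.002 -1.   ] F [ 0.3  0.  -0. ] w 85.0 0.0 q [-0.6   0.44 -0.15  2.25  0.14  0.47  1.31]
```

```bash
python3 -m pendant '[{"rx":0,"ry":0,"rz":0,"tx":0,"ty":-6,"tz":-30,"fingers":-1},{"rx":0,"ry":0,"rz":0,"tx":0,"ty":0,"tz":-40,"fingers":-1},{"rx":0,"ry":0,"rz":0,"tx":0,"ty":0,"tz":-40,"fingers":-1},{"rx":0,"ry":0,"rz":0,"tx":0,"ty":0,"tz":-18,"fingers":-1},{"rx":0,"ry":0,"rz":0,"tx":0,"ty":0,"tz":0,"fingers":-1},{"rx":0,"ry":0,"rz":0,"tx":0,"ty":0,"tz":0,"fingers":-1}]'
python3 st.py; python3 - <<'E'
from h import *
p=get_image("scene"); c=proj(p,[[.38,.268,.03]])[0].astype(int); save(p,"lem.png",(c[0]-60,c[1]-60,c[0]+60,c[1]+40),5)
E
```

```text
t: 6.62
tool_pos: [0.3823, 0.2675, 0.0076]
tool_rot: [-0.931, 2.998, 0.002]
wrist_force: [-0.4, 0.5, 0.9]
grip_width: 1.004
grip_force: 0.0
t 6.625 tcp [382.3 267.5   7.6] phi 2.173 z [ 0.002  0.002 -1.   ] F [-0.4  0.5  0.9] w 85.3 0.0 q [-0.67  0.69 -0.05  2.31  0.22  0.15  1.25]
```

View pics/lem.png

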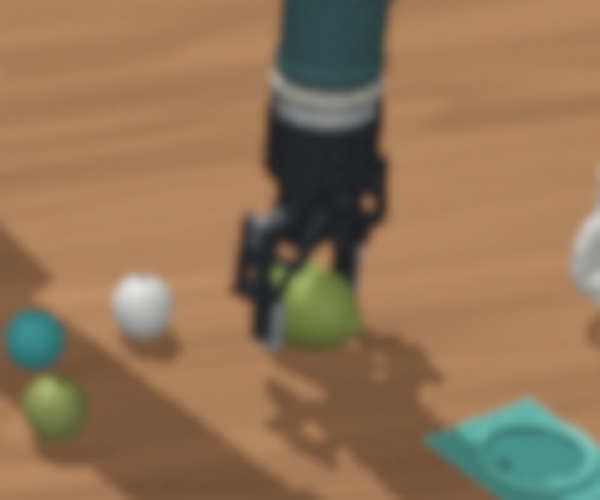

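The lemon (crop 315,310) stands between the fingers, at 265 and 350 in the crop. Closing on it, then lifting a little.

```bash
python3 -m pendant '[{"rx":0,"ry":0,"rz":0,"tx":0,"ty":0,"tz":0,"fingers":1},{"rx":0,"ry":0,"rz":0,"tx":0,"ty":0,"tz":0,"fingers":1},{"rx":0,"ry":0,"rz":0,"tx":0,"ty":0,"tz":0,"fingers":1},{"rx":0,"ry":0,"rz":0,"tx":0,"ty":0,"tz":0,"fingers":1},{"rx":0,"ry":0,"rz":0,"tx":0,"ty":0,"tz":0,"fingers":1},{"rx":0,"ry":0,"rz":0,"tx":0,"ty":0,"tz":0,"fingers":1}]' 30
python3 st.py
```

```text
t: 7.42
tool_pos: [0.382, 0.2667, 0.0076]
tool_rot: [-0.93, 2.999, 0.001]
wrist_force: [-0.6, -0.5, 8.8]
grip_width: 0.662
grip_force: 30.2
t 7.425 tcp [382.  266.7   7.6] phi 2.172 z [ 0.001  0.001 -1.   ] F [-0.6 -0.5  8.8] w 56.3 30.2 q [-0.67  0.69 -0.05  2.31  0.22  0.15  1.25]
```

```bash
python3 -m pendant '[{"rx":0,"ry":0,"rz":0,"tx":0,"ty":0,"tz":15,"fingers":1},{"rx":0,"ry":0,"rz":0,"tx":0,"ty":0,"tz":35,"fingers":1},{"rx":0,"ry":0,"rz":0,"tx":20,"ty":0,"tz":40,"fingers":1},{"rx":0,"ry":0,"rz":0,"tx":40,"ty":0,"tz":20,"fingers":1},{"rx":0,"ry":0,"rz":-0.1,"tx":40,"ty":-20,"tz":0,"fingers":1},{"rx":0,"ry":0,"rz":-0.1,"tx":20,"ty":-40,"tz":0,"fingers":1},{"rx":0,"ry":0,"rz":-0.1,"tx":10,"ty":-45,"tz":0,"fingers":1},{"rx":0,"ry":0,"rz":-0.1,"tx":5,"ty":-45,"tz":0,"fingers":1},{"rx":0,"ry":0,"rz":-0.1,"tx":5,"ty":-45,"tz":0,"fingers":1},{"rx":0,"ry":0,"rz":-0.1,"tx":5,"ty":-45,"tz":0,"fingers":1},{"rx":0,"ry":0,"rz":-0.1,"tx":5,"ty":-45,"tz":0,"fingers":1},{"rx":0,"ry":0,"rz":-0.1,"tx":4,"ty":-45,"tz":0,"fingers":1}]'
python3 -m pendant '[{"rx":0,"ry":0,"rz":-0.1,"tx":0,"ty":-45,"tz":0,"fingers":1},{"rx":0,"ry":0,"rz":-0.1,"tx":0,"ty":-45,"tz":0,"fingers":1},{"rx":0,"ry":0,"rz":-0.06,"tx":0,"ty":-45,"tz":0,"fingers":1},{"rx":0,"ry":0,"rz":0,"tx":0,"ty":-45,"tz":0,"fingers":1},{"rx":0,"ry":0,"rz":0,"tx":0,"ty":-45,"tz":0,"fingers":1},{"rx":0,"ry":0,"rz":0,"tx":0,"ty":-45,"tz":0,"fingers":1},{"rx":0,"ry":0,"rz":0,"tx":0,"ty":-36,"tz":0,"fingers":1},{"rx":0,"ry":0,"rz":0,"tx":0,"ty":0,"tz":0,"fingers":1},{"rx":0,"ry":0,"rz":0,"tx":0,"ty":0,"tz":0,"fingers":1}]' >/dev/null
python3 st.py; python3 - <<'E'
from fit import *
p=get_image("scene"); q=get_image("top")
for P in ([p],[q]):
    x,c,i=fit(P,"tray_large_oval",T["tray_large_oval"]); print(x.round(4),c,i)
x,c,i=fit([p],"lemon",(.536,-.373),.12); print(x.round(4),c,i)
E
```

```text
t: 8.93
tool_pos: [0.535, -0.0653, 0.1173]
tool_rot: [-0.317, -3.126, -0.001]
wrist_force: [0.7, 0.3, -0.5]
grip_width: 0.662
grip_force: 32.7
t 10.05 tcp [ 535.  -368.7  116.7] phi 1.112 z [-0.001  0.002 -1.   ] F [ 0.6  0.2 -2.7] w 56.0 32.7 q [ 0.51  0.63  0.04  1.86 -0.04  0.64  1.68]
[ 0.5357 -0.3755  2.7678] 0.32770962428896727 [(0.76, 761)]
[ 0.5254 -0.3619  3.4314] 21.98808375960101 [(0.61, 347)]
[ 0.5599 -0.3706  3.3079] 3.9177143762161952 [(0.73, 339)]
```

```bash
python3 -m pendant '[{"rx":0,"ry":0,"rz":0,"tx":0,"ty":-5.5,"tz":-20,"fingers":1},{"rx":0,"ry":0,"rz":0,"tx":0,"ty":0,"tz":-30,"fingers":1},{"rx":0,"ry":0,"rz":0,"tx":0,"ty":0,"tz":-25,"fingers":1},{"rx":0,"ry":0,"rz":0,"tx":0,"ty":0,"tz":-10,"fingers":1},{"rx":0,"ry":0,"rz":0,"tx":0,"ty":0,"tz":-5,"fingers":1},{"rx":0,"ry":0,"rz":0,"tx":0,"ty":0,"tz":-5,"fingers":1},{"rx":0,"ry":0,"rz":0,"tx":0,"ty":0,"tz":-4,"fingers":1},{"rx":0,"ry":0,"rz":0,"tx":0,"ty":0,"tz":-2,"fingers":1},{"rx":0,"ry":0,"rz":0,"tx":0,"ty":0,"tz":0,"fingers":1},{"rx":0,"ry":0,"rz":0,"tx":0,"ty":0,"tz":0,"fingers":1}]'
python3 st.py; python3 - <<'E'
from h import *
p=get_image("scene"); c=proj(p,[[.536,-.374,.03]])[0].astype(int); save(p,"lem2.png",(c[0]-60,c[1]-60,c[0]+60,c[1]+40),5)
E
```

```text
t: 11.55
tool_pos: [0.5357, -0.3754, 0.0158]
tool_rot: [0.714, 3.059, -0.0]
wrist_force: [-0.4, -0.5, -1.2]
grip_width: 0.656
grip_force: 32.7
t 11.55 tcp [ 535.7 -375.4   15.8] phi 1.112 z [ 0. -0. -1.] F [-0.4 -0.5 -1.2] w 55.7 32.7 q [ 0.52  0.78  0.03  1.88 -0.04  0.48  1.69]
```

View pics/lem2.png

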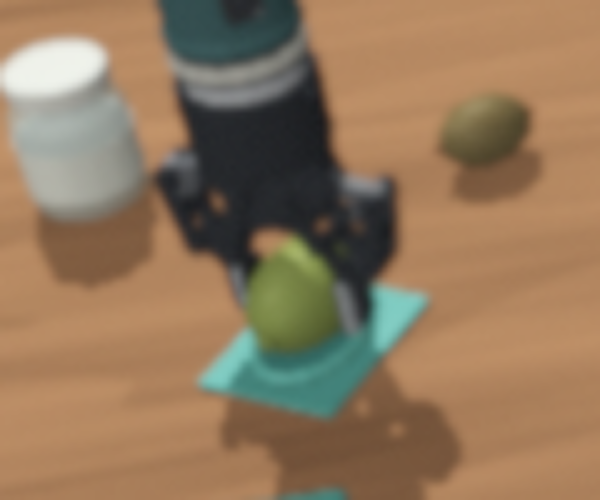

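The lemon (crop 290,300) is over the large oval hollow, a couple of mm up, with no contact force yet. Lowering the last 2–3 mm and checking the force.

```bash
python3 -m pendant '[{"rx":0,"ry":0,"rz":0,"tx":0,"ty":0,"tz":-1,"fingers":1},{"rx":0,"ry":0,"rz":0,"tx":0,"ty":0,"tz":-1,"fingers":1},{"rx":0,"ry":0,"rz":0,"tx":0,"ty":0,"tz":0,"fingers":1},{"rx":0,"ry":0,"rz":0,"tx":0,"ty":0,"tz":0,"fingers":1}]'
```

```text
t: 12.1
tool_pos: [0.5355, -0.3753, 0.0135]
tool_rot: [-0.714, -3.059, -0.0]
wrist_force: [-0.2, 0.6, -1.6]
grip_width: 0.659
grip_force: 32.7
```

```bash
python3 -m pendant '[{"rx":0,"ry":0,"rz":0,"tx":0,"ty":0,"tz":0,"fingers":-0.4},{"rx":0,"ry":0,"rz":0,"tx":0,"ty":0,"tz":0,"fingers":-0.6},{"rx":0,"ry":0,"rz":0,"tx":0,"ty":0,"tz":0,"fingers":-1},{"rx":0,"ry":0,"rz":0,"tx":0,"ty":0,"tz":0,"fingers":-1},{"rx":0,"ry":0,"rz":0,"tx":0,"ty":0,"tz":20,"fingers":-1},{"rx":0,"ry":0,"rz":0,"tx":0,"ty":0,"tz":40,"fingers":-1},{"rx":0,"ry":0,"rz":0,"tx":0,"ty":0,"tz":50,"fingers":-1},{"rx":0,"ry":0,"rz":-0.15,"tx":-20,"ty":30,"tz":10,"fingers":-1},{"rx":0,"ry":0,"rz":-0.15,"tx":-40,"ty":30,"tz":0,"fingers":-1},{"rx":0,"ry":0,"rz":-0.15,"tx":-45,"ty":30,"tz":0,"fingers":-1},{"rx":0,"ry":0,"rz":-0.16,"tx":-45,"ty":18,"tz":0,"fingers":-1},{"rx":0,"ry":0,"rz":0,"tx":-11,"ty":0,"tz":0,"fingers":-1}]'
python3 -m pendant '[{"rx":0,"ry":0,"rz":0,"tx":0,"ty":0,"tz":0,"fingers":-1},{"rx":0,"ry":0,"rz":0,"tx":0,"ty":0,"tz":0,"fingers":-1}]' >/dev/null
python3 st.py; python3 - <<'E'
from fit import *
p=get_image("scene"); q=get_image("top")
for n,P in (("s",[p]),("t",[q]),("b",[p,q])):
    x,c,i=fit(P,"lemon",(.536,-.374),.005); print(n,x.round(4),c,i)
E
```

```text
t: 13.6
tool_pos: [0.3708, -0.2651, 0.1344]
tool_rot: [-1.599, -2.7, -0.001]
wrist_force: [0.4, 0.6, 0.2]
grip_width: 1.0
grip_force: 0.0
t 13.85 tcp [ 376.9 -268.5  134.2] phi 0.503 z [ 0.003 -0.002 -1.   ] F [ 0.2  0.9 -0.6] w 85.2 0.0 q [ 0.37  0.44  0.2   2.27 -0.2   0.44  1.23]
s [ 0.536  -0.3723  2.6271] 0.48021729790686574 [(0.71, 458)]
t [ 0.5411 -0.3724  2.5743] 0.4762772394175203 [(0.75, 220)]
b [ 0.5391 -0.372   2.6095] 1.7166153739053127 [(0.71, 458), (0.75, 220)]
```

```bash
python3 -m pendant '[{"rx":0,"ry":0,"rz":0,"tx":-2,"ty":1,"tz":-30,"fingers":-1},{"rx":0,"ry":0,"rz":0,"tx":0,"ty":0,"tz":-40,"fingers":-1},{"rx":0,"ry":0,"rz":0,"tx":0,"ty":0,"tz":-38,"fingers":-1},{"rx":0,"ry":0,"rz":0,"tx":0,"ty":0,"tz":-18,"fingers":-1},{"rx":0,"ry":0,"rz":0,"tx":0,"ty":0,"tz":0,"fingers":-1},{"rx":0,"ry":0,"rz":0,"tx":0,"ty":0,"tz":0,"fingers":-1}]' >/dev/null; python3 st.py
python3 -m pendant '[{"rx":0,"ry":0,"rz":0,"tx":0,"ty":0,"tz":0,"fingers":1},{"rx":0,"ry":0,"rz":0,"tx":0,"ty":0,"tz":0,"fingers":1},{"rx":0,"ry":0,"rz":0,"tx":0,"ty":0,"tz":0,"fingers":1},{"rx":0,"ry":0,"rz":0,"tx":0,"ty":0,"tz":0,"fingers":1},{"rx":0,"ry":0,"rz":0,"tx":0,"ty":0,"tz":0,"fingers":1},{"rx":0,"ry":0,"rz":0,"tx":0,"ty":0,"tz":0,"fingers":1},{"rx":0,"ry":0,"rz":0,"tx":0,"ty":0,"tz":0,"fingers":1}]' 25; python3 st.py; python3 - <<'E'
from h import *
p=get_image("scene"); c=proj(p,[[.375,-.267,.03]])[0].astype(int); save(p,"kiwi.png",(c[0]-60,c[1]-60,c[0]+60,c[1]+40),5)
E
```

```text
t 14.9 tcp [ 372.9 -266.6    8. ] phi 0.502 z [ 0.001 -0.    -1.   ] F [-0.3  0.6  0.7] w 85.4 0.0 q [ 0.48  0.69  0.06  2.33 -0.28  0.13  1.3 ]
t: 15.78
tool_pos: [0.3729, -0.2666, 0.0084]
tool_rot: [1.599, 2.702, 0.0]
wrist_force: [-0.5, -0.7, 6.9]
grip_width: 0.515
grip_force: 24.6
t 15.775 tcp [ 372.9 -266.6    8.4] phi 0.502 z [ 0.001 -0.001 -1.   ] F [-0.5 -0.7  6.9] w 43.8 24.6 q [ 0.48  0.69  0.06  2.33 -0.28  0.13  1.3 ]
```

View pics/kiwi.png

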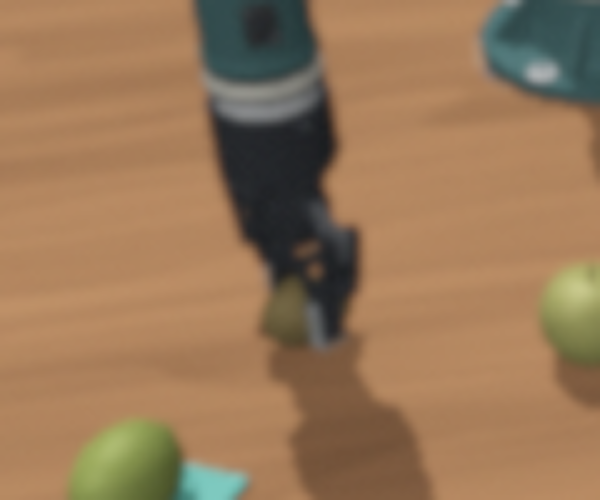

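Kiwi (crop 290,315) is gripped, pads at 43.8 mm. Lifting and carrying it to the small oval tray.

```bash
python3 -m pendant '[{"rx":0,"ry":0,"rz":0,"tx":0,"ty":0,"tz":15,"fingers":1},{"rx":0,"ry":0,"rz":0,"tx":0,"ty":0,"tz":35,"fingers":1},{"rx":0,"ry":0,"rz":0,"tx":20,"ty":0,"tz":40,"fingers":1},{"rx":0,"ry":0,"rz":0.12,"tx":35,"ty":10,"tz":10,"fingers":1},{"rx":0,"ry":0,"rz":0.12,"tx":35,"ty":20,"tz":0,"fingers":1},{"rx":0,"ry":0,"rz":0.12,"tx":35,"ty":20,"tz":0,"fingers":1},{"rx":0,"ry":0,"rz":0.12,"tx":35,"ty":20,"tz":0,"fingers":1},{"rx":0,"ry":0,"rz":0.12,"tx":35,"ty":20,"tz":0,"fingers":1},{"rx":0,"ry":0,"rz":0.12,"tx":35,"ty":20,"tz":0,"fingers":1},{"rx":0,"ry":0,"rz":0.12,"tx":35,"ty":19,"tz":0,"fingers":1},{"rx":0,"ry":0,"rz":0.12,"tx":23,"ty":0,"tz":0,"fingers":1},{"rx":0,"ry":0,"rz":0.12,"tx":0,"ty":0,"tz":0,"fingers":1}]' >/dev/null
python3 -m pendant '[{"rx":0,"ry":0,"rz":0,"tx":0,"ty":0,"tz":0,"fingers":1},{"rx":0,"ry":0,"rz":0,"tx":0,"ty":0,"tz":0,"fingers":1}]' >/dev/null
python3 st.py
```

```text
t 17.575 tcp [ 659.7 -137.5  107.9] phi 1.58 z [-0.001 -0.    -1.   ] F [-0.5  0.1 -0.5] w 44.0 26.0 q [ 0.17  0.67 -0.05  1.81  0.05  0.66  1.67]
```

```bash
python3 -m pendant '[{"rx":0,"ry":0,"rz":0,"tx":2,"ty":0,"tz":-20,"fingers":1},{"rx":0,"ry":0,"rz":0,"tx":0,"ty":0,"tz":-30,"fingers":1},{"rx":0,"ry":0,"rz":0,"tx":0,"ty":0,"tz":-20,"fingers":1},{"rx":0,"ry":0,"rz":0,"tx":0,"ty":0,"tz":-10,"fingers":1},{"rx":0,"ry":0,"rz":0,"tx":0,"ty":0,"tz":-5,"fingers":1},{"rx":0,"ry":0,"rz":0,"tx":0,"ty":0,"tz":-4,"fingers":1},{"rx":0,"ry":0,"rz":0,"tx":0,"ty":0,"tz":-3,"fingers":1},{"rx":0,"ry":0,"rz":0,"tx":0,"ty":0,"tz":-1,"fingers":1},{"rx":0,"ry":0,"rz":0,"tx":0,"ty":0,"tz":-1,"fingers":1},{"rx":0,"ry":0,"rz":0,"tx":0,"ty":0,"tz":0,"fingers":1},{"rx":0,"ry":0,"rz":0,"tx":0,"ty":0,"tz":0,"fingers":1}]' >/dev/null
python3 st.py; python3 - <<'E'
from h import *
p=get_image("scene"); c=proj(p,[[.66,-.138,.03]])[0].astype(int); save(p,"kiwi2.png",(c[0]-60,c[1]-60,c[0]+60,c[1]+40),5)
E
```

```text
t 18.95 tcp [ 662.6 -137.3   13.7] phi 1.582 z [ 0. -0. -1.] F [ 0.   0.1 -0.6] w 44.7 26.0 q [ 0.17  0.8  -0.04  1.83  0.06  0.51  1.66]
```

View pics/kiwi2.png

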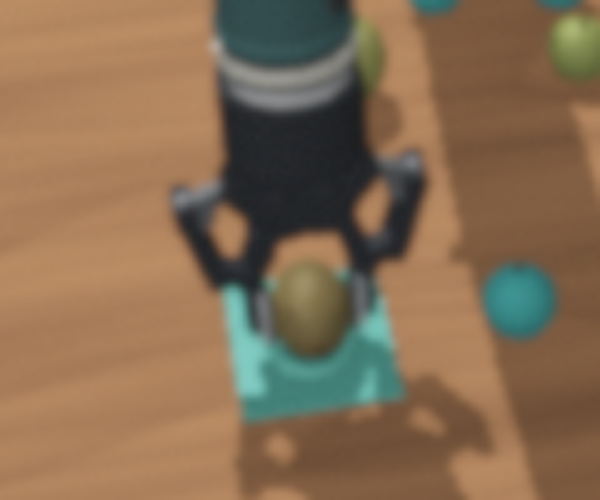

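Kiwi (crop 310,310) sits over the small oval hollow and lies along it. Releasing, then heading to the nashi.

```bash
python3 -m pendant '[{"rx":0,"ry":0,"rz":0,"tx":0,"ty":0,"tz":0,"fingers":-0.1},{"rx":0,"ry":0,"rz":0,"tx":0,"ty":0,"tz":0,"fingers":-0.4},{"rx":0,"ry":0,"rz":0,"tx":0,"ty":0,"tz":0,"fingers":-1},{"rx":0,"ry":0,"rz":0,"tx":0,"ty":0,"tz":0,"fingers":-1},{"rx":0,"ry":0,"rz":0,"tx":0,"ty":0,"tz":20,"fingers":-1},{"rx":0,"ry":0,"rz":0,"tx":0,"ty":0,"tz":40,"fingers":-1},{"rx":0,"ry":0,"rz":0,"tx":0,"ty":0,"tz":50,"fingers":-1},{"rx":0,"ry":0,"rz":0,"tx":-40,"ty":10,"tz":20,"fingers":-1},{"rx":0,"ry":0,"rz":0,"tx":-50,"ty":10,"tz":0,"fingers":-1},{"rx":0,"ry":0,"rz":0,"tx":-50,"ty":10,"tz":0,"fingers":-1},{"rx":0,"ry":0,"rz":0,"tx":-50,"ty":10,"tz":0,"fingers":-1},{"rx":0,"ry":0,"rz":0,"tx":-42,"ty":9,"tz":0,"fingers":-1}]' >/dev/null
python3 -m pendant '[{"rx":0,"ry":0,"rz":0,"tx":0,"ty":0,"tz":0,"fingers":-1},{"rx":0,"ry":0,"rz":0,"tx":0,"ty":0,"tz":0,"fingers":-1}]' >/dev/null
python3 st.py; python3 - <<'E'
from fit import *
p=get_image("scene"); q=get_image("top")
for n,P in (("s",[p]),("t",[q])):
    x,c,i=fit(P,"kiwi",(.662,-.138),.005); print(n,x.round(4),c,i)
x,c,i=fit([p],"nashi",(.431,-.088)); print(x.round(4),c,i)
E
```

```text
t 20.75 tcp [432.4 -88.5 144.7] phi 1.582 z [ 0.004 -0.    -1.   ] F [0.6 0.6 0.8] w 85.1 0.0 q [ 0.15  0.39 -0.06  2.3   0.05  0.45  1.63]
s [ 0.6645 -0.1351  3.0242] 0.14366654312022742 [(0.77, 248)]
t [ 0.6637 -0.1389 -0.0643] 0.0378206452566563 [(0.54, 151)]
[ 0.431 -0.088  0.   ] 0.0 []
```

```bash
python3 -m pendant '[{"rx":0,"ry":0,"rz":0,"tx":-2,"ty":0.5,"tz":-30,"fingers":-1},{"rx":0,"ry":0,"rz":0,"tx":0,"ty":0,"tz":-30,"fingers":-1},{"rx":0,"ry":0,"rz":0,"tx":0,"ty":0,"tz":-15,"fingers":-1},{"rx":0,"ry":0,"rz":0,"tx":0,"ty":0,"tz":-10,"fingers":-1},{"rx":0,"ry":0,"rz":0,"tx":0,"ty":0,"tz":0,"fingers":-1},{"rx":0,"ry":0,"rz":0,"tx":0,"ty":0,"tz":0,"fingers":-1}]' >/dev/null; python3 st.py
python3 - <<'E'
from h import *
p=get_image("scene"); c=proj(p,[[.431,-.088,.05]])[0].astype(int); save(p,"nashi.png",(c[0]-60,c[1]-60,c[0]+60,c[1]+40),5)
E
```

```text
t 21.75 tcp [429.  -87.9  58.9] phi 1.582 z [ 0.001 -0.    -1.   ] F [ 0.6 -0.3  0.4] w 85.1 0.0 q [ 0.12  0.57 -0.03  2.36  0.08  0.22  1.6 ]
```

View pics/nashi.png

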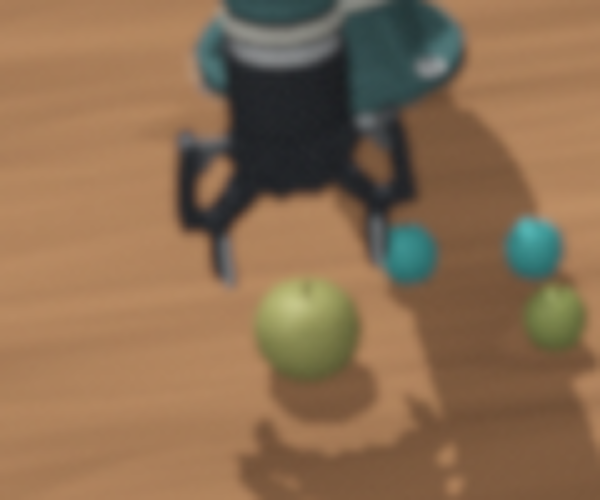

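Finger tips at crop (230,280) and (378,262) straddle the nashi at (308,328). The balls are clear of the fingers.

```bash
python3 -m pendant '[{"rx":0,"ry":0,"rz":0,"tx":1.5,"ty":0,"tz":-10,"fingers":-1},{"rx":0,"ry":0,"rz":0,"tx":0,"ty":0,"tz":-10,"fingers":-1},{"rx":0,"ry":0,"rz":0,"tx":0,"ty":0,"tz":-10,"fingers":-1},{"rx":0,"ry":0,"rz":0,"tx":0,"ty":0,"tz":-10,"fingers":-1},{"rx":0,"ry":0,"rz":0,"tx":0,"ty":0,"tz":-10,"fingers":-1},{"rx":0,"ry":0,"rz":0,"tx":0,"ty":0,"tz":-4,"fingers":-1},{"rx":0,"ry":0,"rz":0,"tx":0,"ty":0,"tz":0,"fingers":-1},{"rx":0,"ry":0,"rz":0,"tx":0,"ty":0,"tz":0,"fingers":-1}]' >/dev/null; python3 st.py
python3 -m pendant '[{"rx":0,"ry":0,"rz":0,"tx":0,"ty":0,"tz":0,"fingers":1},{"rx":0,"ry":0,"rz":0,"tx":0,"ty":0,"tz":0,"fingers":1},{"rx":0,"ry":0,"rz":0,"tx":0,"ty":0,"tz":0,"fingers":1},{"rx":0,"ry":0,"rz":0,"tx":0,"ty":0,"tz":0,"fingers":1},{"rx":0,"ry":0,"rz":0,"tx":0,"ty":0,"tz":0,"fingers":1}]' 35 >/dev/null; python3 st.py
```

```text
t 22.8 tcp [430.1 -87.9   4.7] phi 1.582 z [ 0. -0. -1.] F [-0.5  0.8  0.4] w 85.2 0.0 q [ 0.11  0.69 -0.01  2.37  0.1   0.09  1.58]
t 23.425 tcp [430.3 -87.9   5.4] phi 1.582 z [ 0.001 -0.    -1.   ] F [-0.6 -0.4  6.5] w 67.7 37.1 q [ 0.11  0.69 -0.01  2.37  0.1   0.09  1.58]
```

```bash
python3 -m pendant '[{"rx":0,"ry":0,"rz":0,"tx":0,"ty":0,"tz":15,"fingers":1},{"rx":0,"ry":0,"rz":0,"tx":0,"ty":0,"tz":35,"fingers":1},{"rx":0,"ry":0,"rz":0,"tx":20,"ty":0,"tz":40,"fingers":1},{"rx":0,"ry":0,"rz":0,"tx":35,"ty":10,"tz":20,"fingers":1},{"rx":0,"ry":0,"rz":0,"tx":30,"ty":30,"tz":0,"fingers":1},{"rx":0,"ry":0,"rz":0,"tx":20,"ty":45,"tz":0,"fingers":1},{"rx":0,"ry":0,"rz":0,"tx":18,"ty":50,"tz":0,"fingers":1},{"rx":0,"ry":0,"rz":0,"tx":0,"ty":50,"tz":0,"fingers":1},{"rx":0,"ry":0,"rz":0,"tx":0,"ty":50,"tz":0,"fingers":1},{"rx":0,"ry":0,"rz":0,"tx":0,"ty":50,"tz":0,"fingers":1},{"rx":0,"ry":0,"rz":0,"tx":0,"ty":50,"tz":0,"fingers":1},{"rx":0,"ry":0,"rz":0,"tx":0,"ty":50,"tz":0,"fingers":1}]' >/dev/null
python3 -m pendant '[{"rx":0,"ry":0,"rz":0,"tx":0,"ty":40,"tz":0,"fingers":1},{"rx":0,"ry":0,"rz":0,"tx":0,"ty":20,"tz":0,"fingers":1},{"rx":0,"ry":0,"rz":0,"tx":0,"ty":0,"tz":0,"fingers":1},{"rx":0,"ry":0,"rz":0,"tx":0,"ty":0,"tz":0,"fingers":1}]' >/dev/null
python3 st.py
```

```text
t 25.425 tcp [553.3 353.9 114.4] phi 1.579 z [-0.001 -0.003 -1.   ] F [ 0.  -0.6 -1.2] w 67.8 40.3 q [-0.64  0.64  0.    1.85  0.    0.65  0.94]
```

```bash
python3 -m pendant '[{"rx":0,"ry":0,"rz":0,"tx":0,"ty":3,"tz":-20,"fingers":1},{"rx":0,"ry":0,"rz":0,"tx":0,"ty":0,"tz":-30,"fingers":1},{"rx":0,"ry":0,"rz":0,"tx":0,"ty":0,"tz":-25,"fingers":1},{"rx":0,"ry":0,"rz":0,"tx":0,"ty":0,"tz":-10,"fingers":1},{"rx":0,"ry":0,"rz":0,"tx":0,"ty":0,"tz":-6,"fingers":1},{"rx":0,"ry":0,"rz":0,"tx":0,"ty":0,"tz":-4,"fingers":1},{"rx":0,"ry":0,"rz":0,"tx":0,"ty":0,"tz":-3,"fingers":1},{"rx":0,"ry":0,"rz":0,"tx":0,"ty":0,"tz":-2,"fingers":1},{"rx":0,"ry":0,"rz":0,"tx":0,"ty":0,"tz":-1,"fingers":1},{"rx":0,"ry":0,"rz":0,"tx":0,"ty":0,"tz":0,"fingers":1},{"rx":0,"ry":0,"rz":0,"tx":0,"ty":0,"tz":0,"fingers":1}]' >/dev/null
python3 st.py; python3 - <<'E'
from h import *
p=get_image("scene"); c=proj(p,[[.553,.357,.03]])[0].astype(int); save(p,"nashi2.png",(c[0]-60,c[1]-60,c[0]+60,c[1]+40),5)
E
```

```text
t 26.8 tcp [553.1 360.2  13.7] phi 1.582 z [ 0.  0. -1.] F [ 0.7 -0.2 -0.9] w 67.5 40.3 q [-0.64  0.79 -0.    1.87  0.    0.48  0.93]
```

View pics/nashi2.png

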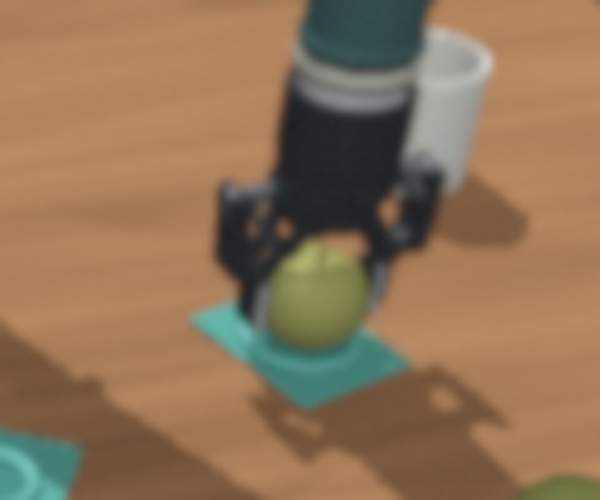

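Nashi (crop 320,300) is above the large round hollow, 3 mm too far in y. Correcting, lowering the last 2 mm and releasing.

```bash
python3 -m pendant '[{"rx":0,"ry":0,"rz":0,"tx":0,"ty":-3,"tz":0,"fingers":1},{"rx":0,"ry":0,"rz":0,"tx":0,"ty":0,"tz":-1.5,"fingers":1},{"rx":0,"ry":0,"rz":0,"tx":0,"ty":0,"tz":-1,"fingers":1},{"rx":0,"ry":0,"rz":0,"tx":0,"ty":0,"tz":0,"fingers":1},{"rx":0,"ry":0,"rz":0,"tx":0,"ty":0,"tz":0,"fingers":1}]'
python3 -m pendant '[{"rx":0,"ry":0,"rz":0,"tx":0,"ty":0,"tz":0,"fingers":-0.7},{"rx":0,"ry":0,"rz":0,"tx":0,"ty":0,"tz":0,"fingers":-1},{"rx":0,"ry":0,"rz":0,"tx":0,"ty":0,"tz":0,"fingers":-1},{"rx":0,"ry":0,"rz":0,"tx":0,"ty":0,"tz":0,"fingers":-1},{"rx":0,"ry":0,"rz":0,"tx":0,"ty":0,"tz":15,"fingers":-1},{"rx":0,"ry":0,"rz":0,"tx":0,"ty":0,"tz":35,"fingers":-1},{"rx":0,"ry":0,"rz":0,"tx":0,"ty":0,"tz":45,"fingers":-1},{"rx":0,"ry":0,"rz":0,"tx":0,"ty":-20,"tz":35,"fingers":-1},{"rx":0,"ry":0,"rz":0,"tx":-10,"ty":-45,"tz":0,"fingers":-1},{"rx":0,"ry":0,"rz":0,"tx":-15,"ty":-45,"tz":0,"fingers":-1},{"rx":0,"ry":0,"rz":0,"tx":-20,"ty":-45,"tz":0,"fingers":-1},{"rx":0,"ry":0,"rz":0,"tx":-20,"ty":-45,"tz":0,"fingers":-1}]' >/dev/null
python3 -m pendant '[{"rx":0,"ry":0,"rz":0,"tx":-20,"ty":-45,"tz":0,"fingers":-1},{"rx":0,"ry":0,"rz":0,"tx":-22,"ty":-40,"tz":0,"fingers":-1},{"rx":0,"ry":0,"rz":0,"tx":0,"ty":0,"tz":0,"fingers":-1},{"rx":0,"ry":0,"rz":0,"tx":0,"ty":0,"tz":0,"fingers":-1}]' >/dev/null
python3 st.py; python3 - <<'E'
from fit import *
p=get_image("scene"); q=get_image("top")
for n,P in (("s",[p]),("t",[q])):
    x,c,i=fit(P,"nashi",(.553,.357),.005); print(n,x.round(4),c,i)
x,c,i=fit([p],"plum",(.446,.072)); print(x.round(4),c,i)
E
```

```text
t: 27.48
tool_pos: [0.553, 0.3573, 0.011]
tool_rot: [-0.018, 3.142, 0.0]
wrist_force: [-0.0, 0.2, -1.9]
grip_width: 0.797
grip_force: 40.3
t 29.475 tcp [447.2  72.8 141.9] phi 1.582 z [ 0.003  0.001 -1.   ] F [0.5 0.8 0.3] w 84.9 0.0 q [-0.24  0.4  -0.03  2.28  0.02  0.45  1.3 ]
s [0.5536 0.3575 2.6231] 0.1066399435409257 [(0.93, 358)]
t [0.5537 0.3569 2.3103] 0.13168821617190035 [(0.57, 302)]
[0.4478 0.0747 0.7031] 0.0066506446683160594 [(0.67, 123)]
```

```bash
python3 -m pendant '[{"rx":0,"ry":0,"rz":0,"tx":-0.5,"ty":0,"tz":-40,"fingers":-1},{"rx":0,"ry":0,"rz":0,"tx":0,"ty":0,"tz":-40,"fingers":-1},{"rx":0,"ry":0,"rz":0,"tx":0,"ty":0,"tz":-35,"fingers":-1},{"rx":0,"ry":0,"rz":0,"tx":0,"ty":0,"tz":-19,"fingers":-1},{"rx":0,"ry":0,"rz":0,"tx":0,"ty":0,"tz":0,"fingers":-1},{"rx":0,"ry":0,"rz":0,"tx":0,"ty":0,"tz":0,"fingers":-1}]' >/dev/null; python3 st.py
python3 -m pendant '[{"rx":0,"ry":0,"rz":0,"tx":0,"ty":0,"tz":0,"fingers":1},{"rx":0,"ry":0,"rz":0,"tx":0,"ty":0,"tz":0,"fingers":1},{"rx":0,"ry":0,"rz":0,"tx":0,"ty":0,"tz":0,"fingers":1},{"rx":0,"ry":0,"rz":0,"tx":0,"ty":0,"tz":0,"fingers":1},{"rx":0,"ry":0,"rz":0,"tx":0,"ty":0,"tz":0,"fingers":1},{"rx":0,"ry":0,"rz":0,"tx":0,"ty":0,"tz":0,"fingers":1},{"rx":0,"ry":0,"rz":0,"tx":0,"ty":0,"tz":0,"fingers":1}]' 22 >/dev/null; python3 st.py; python3 - <<'E'
from h import *
p=get_image("scene"); c=proj(p,[[.447,.073,.03]])[0].astype(int); save(p,"plum.png",(c[0]-60,c[1]-60,c[0]+60,c[1]+40),5)
E
```

```text
t 30.475 tcp [446.   72.6   7.4] phi 1.583 z [ 0.001  0.    -1.   ] F [ 0.5 -0.6  0. ] w 85.0 0.0 q [-0.26  0.68 -0.01  2.34  0.04  0.12  1.28]
t 31.35 tcp [446.   72.2   7.8] phi 1.582 z [ 0.001  0.    -1.   ] F [-1.2 -0.1  6.2] w 40.3 21.4 q [-0.25  0.68 -0.01  2.34  0.04  0.12  1.28]
```

View pics/plum.png

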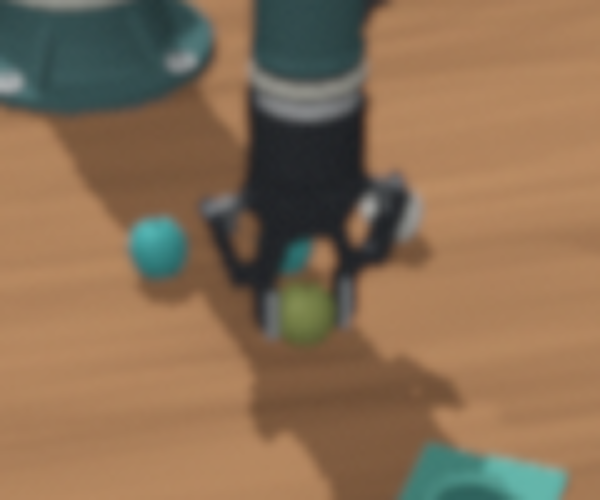

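The green plum (crop 303,313) is gripped at 40.3 mm. Carrying it to the small round tray.

```bash
python3 -m pendant '[{"rx":0,"ry":0,"rz":0,"tx":0,"ty":0,"tz":15,"fingers":1},{"rx":0,"ry":0,"rz":0,"tx":0,"ty":0,"tz":35,"fingers":1},{"rx":0,"ry":0,"rz":0,"tx":20,"ty":5,"tz":30,"fingers":1},{"rx":0,"ry":0,"rz":0,"tx":35,"ty":10,"tz":0,"fingers":1},{"rx":0,"ry":0,"rz":0,"tx":40,"ty":10,"tz":0,"fingers":1},{"rx":0,"ry":0,"rz":0,"tx":40,"ty":10,"tz":0,"fingers":1},{"rx":0,"ry":0,"rz":0,"tx":40,"ty":10,"tz":0,"fingers":1},{"rx":0,"ry":0,"rz":0,"tx":22,"ty":4,"tz":0,"fingers":1},{"rx":0,"ry":0,"rz":0,"tx":0,"ty":0,"tz":0,"fingers":1},{"rx":0,"ry":0,"rz":0,"tx":0,"ty":0,"tz":0,"fingers":1},{"rx":0,"ry":0,"rz":0,"tx":0,"ty":0,"tz":0,"fingers":1}]' >/dev/null; python3 st.py
```

```text
t 32.775 tcp [640.8 120.7  87.1] phi 1.582 z [-0.002 -0.    -1.   ] F [-0.3 -0.3  0. ] w 40.2 22.5 q [-0.24  0.68 -0.02  1.87  0.03  0.6   1.3 ]
```

```bash
python3 -m pendant '[{"rx":0,"ry":0,"rz":0,"tx":2,"ty":0.5,"tz":-20,"fingers":1},{"rx":0,"ry":0,"rz":0,"tx":0,"ty":0,"tz":-25,"fingers":1},{"rx":0,"ry":0,"rz":0,"tx":0,"ty":0,"tz":-12,"fingers":1},{"rx":0,"ry":0,"rz":0,"tx":0,"ty":0,"tz":-6,"fingers":1},{"rx":0,"ry":0,"rz":0,"tx":0,"ty":0,"tz":-4,"fingers":1},{"rx":0,"ry":0,"rz":0,"tx":0,"ty":0,"tz":-3,"fingers":1},{"rx":0,"ry":0,"rz":0,"tx":0,"ty":0,"tz":-2,"fingers":1},{"rx":0,"ry":0,"rz":0,"tx":0,"ty":0,"tz":0,"fingers":1},{"rx":0,"ry":0,"rz":0,"tx":0,"ty":0,"tz":0,"fingers":1}]' >/dev/null; python3 st.py; python3 - <<'E'
from h import *
p=get_image("scene"); c=proj(p,[[.643,.121,.02]])[0].astype(int); save(p,"plum2.png",(c[0]-60,c[1]-60,c[0]+60,c[1]+40),5)
E
```

```text
t 33.9 tcp [644.7 121.7  15.3] phi 1.582 z [ 0.  0. -1.] F [ 0.1 -0.3 -0.1] w 40.4 22.5 q [-0.24  0.78 -0.02  1.88  0.03  0.48  1.3 ]
```

View pics/plum2.png

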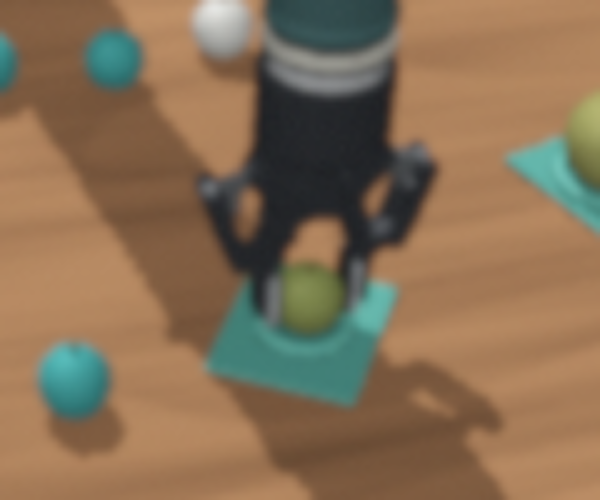

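Plum (crop 310,298) is over the small round hollow, about 2 mm up. Last bit, release, retreat.

```bash
python3 -m pendant '[{"rx":0,"ry":0,"rz":0,"tx":-1,"ty":0,"tz":-1,"fingers":1},{"rx":0,"ry":0,"rz":0,"tx":0,"ty":0,"tz":-1,"fingers":1},{"rx":0,"ry":0,"rz":0,"tx":0,"ty":0,"tz":0,"fingers":1},{"rx":0,"ry":0,"rz":0,"tx":0,"ty":0,"tz":0,"fingers":0},{"rx":0,"ry":0,"rz":0,"tx":0,"ty":0,"tz":0,"fingers":-0.4},{"rx":0,"ry":0,"rz":0,"tx":0,"ty":0,"tz":0,"fingers":-1},{"rx":0,"ry":0,"rz":0,"tx":0,"ty":0,"tz":0,"fingers":-1},{"rx":0,"ry":0,"rz":0,"tx":0,"ty":0,"tz":15,"fingers":-1},{"rx":0,"ry":0,"rz":0,"tx":0,"ty":0,"tz":35,"fingers":-1},{"rx":0,"ry":0,"rz":0,"tx":0,"ty":0,"tz":50,"fingers":-1},{"rx":0,"ry":0,"rz":0,"tx":0,"ty":0,"tz":50,"fingers":-1},{"rx":0,"ry":0,"rz":0,"tx":-40,"ty":0,"tz":40,"fingers":-1}]' >/dev/null
python3 -m pendant '[{"rx":0,"ry":0,"rz":0,"tx":-50,"ty":0,"tz":0,"fingers":-1},{"rx":0,"ry":0,"rz":0,"tx":-50,"ty":0,"tz":0,"fingers":-1},{"rx":0,"ry":0,"rz":0,"tx":0,"ty":0,"tz":0,"fingers":-1},{"rx":0,"ry":0,"rz":0,"tx":0,"ty":0,"tz":0,"fingers":-1}]' >/dev/null
python3 st.py; python3 - <<'E'
from fit import *
p=get_image("scene"); q=get_image("top")
tr=dict(zip(("nashi","plum","kiwi","lemon"),T))
for f,t in tr.items():
  for n,P in (("s",[p]),("t",[q])):
    x,c,i=fit(P,f,T[t],.005); print(f,n,x.round(4),round(c,2),i)
save(p,"end.png",(90,120,450,290),2.2)
E
```

```text
t 35.95 tcp [504.6 121.9 204.2] phi 1.582 z [ 0.003  0.001 -1.   ] F [ 0.3 -0.1  0.1] w 85.2 0.0 q [-0.3   0.37 -0.04  2.09  0.02  0.67  1.24]
nashi s [0.5529 0.3578 1.816 ] 0.24 [(0.78, 375)]
nashi t [0.5555 0.3565 2.4223] 0.11 [(0.51, 305)]
plum s [0.644  0.1227 1.9302] 0.01 [(0.44, 169)]
plum t [0.644 0.122 0.   ] 0.0 []
kiwi s [ 0.6634 -0.1358  3.0973] 0.67 [(0.64, 224)]
kiwi t [ 0.6632 -0.1385 -0.0749] 0.05 [(0.74, 148)]
lemon s [ 0.5331 -0.3727  2.8278] 0.69 [(0.82, 376)]
lemon t [ 0.5372 -0.3728  2.7354] 0.4 [(0.66, 234)]
```

View pics/end.png

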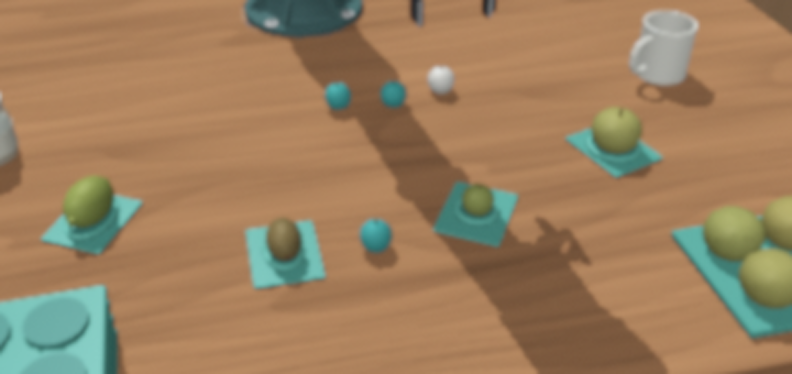

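All four fruits are in their trays, within about 4 mm of centre: lemon (88,202), kiwi (284,240), plum (478,200) and nashi (616,130) in the crop. The ovals are aligned and the gripper is clear, so I'm handing in.

```bash
python3 -c "
from workcell import r
print(r.sign_off())"
```

```text
the job is handed in; nothing more can be done
None
```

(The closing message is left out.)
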